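# Dock a board carrier past its sprung pawls

### The job

Set the board carrier down in the open end of the dock's channel, board end towards the blue lock head, then slide it in against the ejector spring until the two orange pawls click in behind its shoulders and it stays in when you let go. Push gently: do not ram it into the rubber bumpers, and leave the other things on the bench where they are.

Things in the scene. Friction and masses are not known exactly. Their poses are not given: they have to be found in the camera images.
- carrier: Board carrier, loose, lying right way up: grey plate 96 long (x) x 56 wide x 16 high, 0.2 kg, green circuit board on its front (+x) half, black rib as handle. Origin: middle of the underside; x to the front end, z up. In each side of the plate's upper half is a recess 9 deep, its front shoulder 48 behind the front end.
- carrier_grip (a point): Middle of the carrier's black rib handle, at x = -22, y = 0, z = 40 on the carrier. The rib is 40 long (along the carrier), 16 wide (grasp across it) and runs from 16 to 56 above the carrier's underside. The carrier's front end is 70 ahead of this point, its rear end 26 behind.
- dock: Dock, fixed: aluminium bed 250 x 116 (x -135 to +115), top 6 above the bench. Origin at bench level, x the way the carrier is pushed in. Two rails 7 high leave a channel 60 wide along the x axis (carrier: 2 play each side), open above and at the -x end. Across the far half sits a blue lock head with two orange side pawls (22 high), a brass sprung ejector plate and rubber bumpers.
- dock_entry (a point): Where the carrier's grip point is when the carrier has been set down on the bed in the open end, clear of the pawls: dock x = -104, y = 0, 46 above the bench (anything from x = -125 to -98 is clear). Axes as the dock's.
- dock_home (a point): Middle of the range in which the held carrier's grip point ends up: dock x = -18, 46 above the bench. The head is clamped up to 14 nearer or farther along x in each run, which is not reported: feel for it. Let go too early, the ejector pushes the carrier back out; once past the click, it springs back a few mm at most and the pawls hold it.
- pliers: Blue long-nose pliers, loose bystander, 63x157x11, origin under its middle.
- screwdriver: Orange-handled screwdriver, loose bystander, 20x172x20, origin under its middle.
- loupe: Black loupe (eyepiece magnifier) standing upright, loose bystander, 38 across, 36 high, origin under its middle.
- dock_mouth (a point): Dock x = -135, y = 0, on the bed's top: the open end. Feel of the push: resistance climbs to 8 to 17 N as the front spreads the pawls and drives back the ejector, for some 45 of travel; then the pawls snap into the recesses and it falls 1 to 3 N; 2 farther on the bumpers are met and it rises 4 N per mm. Over 35 N is ramming.

How it is judged:
On the way:
1. the carrier stands on the bed in the open end of the channel, front end towards the head, clear of the pawls (x of carrier_grip in the frame of dock between -0.135 and -0.09 m and y of carrier_grip in the frame of dock between -0.005 and 0.005 m and z of carrier_grip in the frame of dock below 0.0495 m and angle between the x axis of carrier_grip and the x axis of dock, either way round below 0.1 rad and x of carrier in the frame of dock between -0.113 and -0.068 m), for 0.2 s.
At the end, for the whole second after the job is handed in: The carrier is held in by the pawls, let go and at rest, board end towards the head: its grip point at dock x -35 to +1 mm and its middle at -13 to +23 mm, within 6 mm of the channel's middle, flat on the bed (tilt under 0.08 rad, under 3.5 mm raised), in line within 0.1 rad (x of carrier_grip in the frame of dock between -0.035 and 0.001 m and x of carrier in the frame of dock between -0.013 and 0.023 m and y of carrier_grip in the frame of dock between -0.006 and 0.006 m and z of carrier_grip in the frame of dock below 0.0495 m and angle between carrier_grip's own z axis and vertical below 0.08 rad and angle between the x axis of carrier_grip and the x axis of dock, either way round below 0.1 rad and linear speed of carrier below 0.01 m/s); the robot touches nothing.
It fails at once if while the fingers push on it, the carrier is pressed against the dock with more than 35 N once it is past the open end (x of carrier_grip in the frame of dock above -0.08 m and contact force between carrier and dock above 35 N and contact force between the fingers and carrier above 15 N).
It fails at once if a bystander (pliers, screwdriver or loupe) is moved by more than 20 mm (distance of any of pliers, screwdriver, loupe from where it was at the start of the episode above 0.02 m).
It also fails if it takes over 48 s, if anything falls off the work surface, if the arm or the gripper's body presses on something with over 40 N, if the wrist force passes 120 N, or if a joint passes its speed limit or range.

### The arm

A 6-joint arm with a two-finger parallel gripper is mounted at the origin on a cart in front of the work surface, level with it; the furniture and walls round the work are solid. World frame = base frame: x ahead of the robot, y to its left, z up, the work surface at z = 0. Lengths are in m, angles in rad, forces in N, time in s.
With the tool pointing down it reaches from about 0.325 to 0.775 m from the base axis. Payload 5.5 kg.
Tool frame: the origin (TCP) lies at the very end of the fingers, on their centre line; the grasp point (between the pads) lies 19 mm behind it; z points along the fingers, y is the line along which they close (so a half turn about z gives the same grasp; the last joint's range is limited). The gripper opens to 88 mm and grips with 3 to 60 N. Pads are 20 mm wide; open, the fingers measure 115 mm over their backs; the gripper's body (75 mm by 178 mm) begins 61 mm behind the grasp point.
Start: joints at [-1.173, 0.091, 1.231, -0, 1.82, -0.057], TCP at [0.264, -0.539, 0.223] pointing down, gripper open.
Joint ranges: [-2.87, 2.87], [-0.86, 2.18], [0.17, 2.46], [-1.51, 4.65], [0.06, 2.69], [-2.65, 2.65]. Speed limits (rad/s): [2.57, 2.57, 3.01, 3.14, 3.14, 3.14].

### API

Orientations are given as a unit quaternion [w, x, y, z].
In Python, from plant import env, optics, spotter, status gives the robot as it stands. Calls block until the motion is done:
- env.reach(position, orientation): joint-space move of the TCP to a pose.
- env.move_straight(position, rotation=None, speed=0.15): straight line of the TCP; rotation=None keeps the orientation; speed is the mean speed in m/s.
- env.goto_joints(angles): joint-space move.
- env.gripper_open() and env.close_gripper(strength=None): open the fingers fully, or close them until they stop; strength is the grip in N (None keeps the last).
- env.pause(seconds).
- env.inverse_kinematics(position, orientation): joint angles nearest the present ones, or None.
- optics.get_image(name): name is "side" or "top"; returns the picture (420x560x3 uint8, red, green, blue); there is no depth.
- optics.camera_info(name): a dict with "fovy" (degrees; the focal length in pixels is half the picture's height over the tangent of half this angle, whatever the lens; pixels are square), "cx", "cy" (the principal point, pixels), "dist" ([k1, k2, p1, p2, k3] as OpenCV has them; the pictures are not rectified), "rvec" (rotation vector, rad) and "tvec" (3), from world to camera coordinates, as OpenCV has them. Camera axes: x right, y down, z forward; pixel columns grow to the right and rows downward; lengths in m; the calibration is good to about 2 mm. A picture is of the moment at which its call begins. camera_info takes no time and is no camera call.
A pose or a line that the arm cannot do raises env.PlanningError and nothing moves.
- env.finish_job(): hands the job in; it is judged then, once.
Trained networks look in the newest picture that a camera, given by its name, has taken for a name from the list of things; names that differ only in an ending like _2 or _b are one class to them, and where a whole thing is asked for, a point or a joint stands for the part that bears it (a point fixed in the world has none). Each returns a list of dicts, best first, with "p" (0 to 1); they miss things now and then, are a little off and sometimes report something else, mostly with a low value. They report only what shows in the picture. A call takes as long as a camera call.
- spotter.regions_of(camera, query): "mask" (420x560 bool, what is visible of it) and "point" ([row, column] in pixels, amid what is visible of it).
Readings, each from a call of its own:
- status.get_t(): time.
- status.get_q(): joint angles.
- status.get_joint_vel(): joint speeds.
- status.get_joint_torque(): joint torques, N m.
- status.get_tool_pos(): TCP position.
- status.get_tool_rot(): TCP orientation.
- status.get_wrist_force(): force on the tool from outside, world axes, zero at the start.
- status.get_moment(): the same for the moment, N m.
- status.get_width(): finger opening in m.
- status.get_finger_force(): force on a finger pad.
Only numpy, scipy, OpenCV 4.12 (cv2) and the standard library are available. Lean on these libraries where they do the work, as an engineer would, in place of code of your own. Each camera call takes 0.05 s, during which the arm holds its last target. There are 200 camera calls.

## Working session

There is one attempt and no reset: what is moved stays moved. The work goes in short steps, each a Python script; the robot and the scene stay as the last script left them, time stands still between calls to the robot, and variables do not carry over. Pictures are saved under pics/ and viewed, at most 10 in all, crops included, and the job is handed in when it is done.

```bash
mkdir -p pics; ls
cat > h.py <<'E'
import numpy as np, cv2
from plant import env, optics, spotter, status
def cam(n):
    c=optics.camera_info(n); f=210/np.tan(np.radians(c["fovy"])/2)
    K=np.array([[f,0,c["cx"]],[0,f,c["cy"]],[0,0,1]]); R=cv2.Rodrigues(np.array(c["rvec"],float))[0]
    return K,np.array(c["dist"],float),R,np.array(c["tvec"],float)
def ray(n,uv):
    K,d,R,t=cam(n); p=cv2.undistortPoints(np.array(uv,float).reshape(-1,1,2),K,d).reshape(-1,2)
    return -R.T@t,(np.c_[p,np.ones(len(p))])@R
def onz(n,uv,z):
    o,d=ray(n,uv); return o+d*((z-o[2])/d[:,2])[:,None]
def proj(n,P):
    K,d,R,t=cam(n); return cv2.projectPoints(np.array(P,float).reshape(-1,3),R,t,K,d)[0].reshape(-1,2)
def snap(n,fn=None):
    im=optics.get_image(n)
    if fn: cv2.imwrite("pics/"+fn,im[...,::-1])
    return im
E
python3 - <<'E'
from h import *
for n in("top","side"):
    im=snap(n,n+"0.png"); K,d,R,t=cam(n); print(n,-R.T@t,K[0,0],R[2])
    for q in("carrier","dock","pliers","screwdriver","loupe"):
        for r in spotter.regions_of(n,q)[:2]:
            p=r["point"]; print(q,round(r["p"],2),p,r["mask"].sum(),onz(n,[[p[1],p[0]]],0.01)[0].round(3))
            if r["p"]>.5: np.save(f"{n}_{q}.npy",r["mask"])
print(status.get_t(),status.get_tool_rot())
E
```

```text
pics
top [ 0.46012029 -0.00667421  1.05754701] 390.6142548444821 [ 0.09948514 -0.01586668 -0.99491254]
carrier 0.66 [222.7, 179.4] 800 [0.527 0.241 0.01 ]
dock 0.66 [204.7, 321.0] 3871 [ 0.579 -0.139  0.01 ]
pliers 0.84 [254.5, 421.3] 308 [ 0.446 -0.407  0.01 ]
screwdriver 0.73 [184.5, 414.3] 212 [ 0.636 -0.393  0.01 ]
loupe 0.76 [173.7, 131.3] 194 [0.659 0.374 0.01 ]
side [0.22562302 0.88126928 0.64327084] 402.5661789515823 [ 0.30755438 -0.80307178 -0.51037831]
carrier 0.84 [290.6, 255.5] 916 [0.532 0.238 0.01 ]
carrier 0.57 [212.2, 285.7] 1692 [ 0.585 -0.121  0.01 ]
dock 0.61 [212.6, 287.5] 1652 [ 0.579 -0.12   0.01 ]
pliers 0.51 [182.3, 348.9] 155 [ 0.443 -0.385  0.01 ]
screwdriver 0.4 [174.4, 298.1] 45 [ 0.632 -0.39   0.01 ]
loupe 0.81 [309.8, 178.0] 269 [0.67  0.353 0.01 ]
loupe 0.36 [291.9, 256.2] 925 [0.529 0.242 0.01 ]
0.6 [4.23879958e-05 9.74255843e-01 2.25445226e-01 1.13532241e-05]
```

View pics/top0.png

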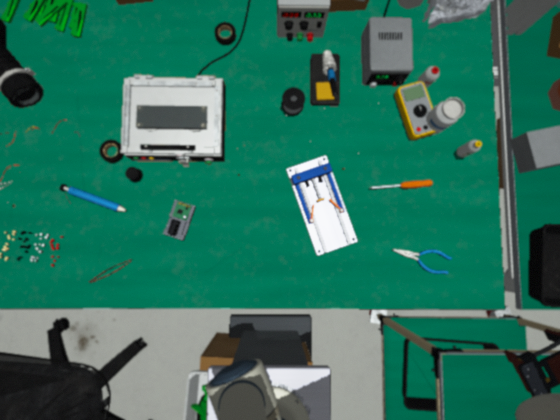

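View pics/side0.png

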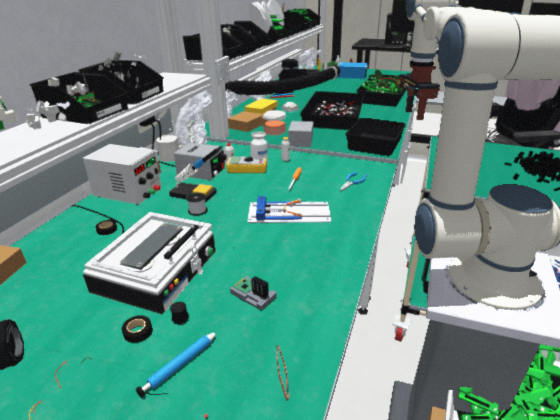

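The top view shows the dock at about col 322, row 204, with the blue head away from the robot at (310,172) and the open end at about (338,250). The carrier is at (179,220), board away from the robot and rib at (173,226). Next I'll rectify metric crops for exact poses.

```bash
cat >> h.py <<'E'
def rect(n,im,c,z,half=.15,s=1000):
    N=int(2*half*s); g=(np.arange(N)+.5)/s-half
    X,Y=np.meshgrid(c[1]-g,c[0]-g)   # cols: -y, rows: -x (like the top view)
    uv=proj(n,np.c_[Y.ravel(),X.ravel(),np.full(X.size,z)]).astype(np.float32).reshape(N,N,2)
    return cv2.remap(im,uv[...,0],uv[...,1],cv2.INTER_CUBIC)
E
python3 - <<'E'
from h import *
A=[]
for n in("top","side"):
    im=cv2.imread(f"pics/{n}0.png")
    d=rect(n,im,(.575,-.135),.006,.15,1300); c=rect(n,im,(.527,.241),.016,.075,2600)
    A.append(np.hstack([d,c]))
    # bed vs green bench: red channel
    m=((d[...,2]>90)|(d[...,0].astype(int)>d[...,1]+10)).astype(np.uint8); m=cv2.morphologyEx(m,cv2.MORPH_CLOSE,np.ones((15,15)))
    cs=max(cv2.findContours(m,0,2)[0],key=cv2.contourArea); r=cv2.minAreaRect(cs)
    print(n,"dock",.575+.15-r[0][1]/1300,-.135+.15-r[0][0]/1300,np.array(r[1])/1300,r[2])
    cv2.drawContours(A[-1],[cv2.boxPoints(r).astype(int)],0,(0,0,255),1)
    print(d.shape)
out=np.vstack(A); print(out.shape); cv2.imwrite("pics/rect.png",cv2.resize(out,None,fx=.76,fy=.76,interpolation=cv2.INTER_AREA))
E
```

```text
top dock 0.580469512939453 -0.1397186748798077 [0.25495753 0.12197239] 70.37979125976562
(390, 390, 3)
side dock 0.5894867647611177 -0.15457139235276443 [0.26049382 0.17111487] 71.00334930419922
(390, 390, 3)
(780, 780, 3)
```

View pics/rect.png

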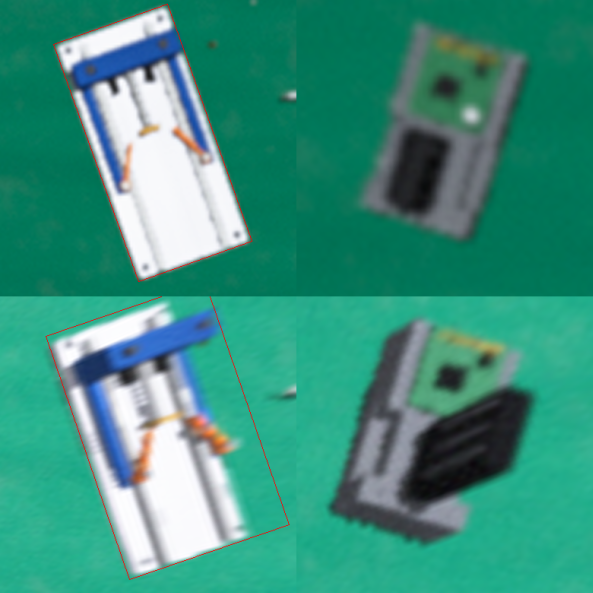

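The red box fits the bed in the top view: yaw about 19.6°, centre (0.580, -0.140). The carrier's corners in the rectified top crop, (418,22), (527,55), (470,240) and (360,205), give middle (0.536, 0.241) and yaw -17.2°. I'll grasp it now, fairly high on the rib so the fingers clear the pawls.

```bash
cat >> h.py <<'E'
from scipy.spatial.transform import Rotation as Ro
def down(yaw):
    c,s=np.cos(yaw),np.sin(yaw)
    q=Ro.from_matrix(np.array([[c,s,0],[s,-c,0],[0,0,-1]])).as_quat(); return [q[3],q[0],q[1],q[2]]
DY=np.radians(19.62); U=np.array([np.cos(DY),np.sin(DY),0]); V=np.array([-U[1],U[0],0])
DO=np.array([.5805,-.1397,0])+.010*U
def dk(x,y=0,z=0): return DO+x*U+y*V+np.array([0,0,z])
def indock(p): return np.array([(p-DO)@U,(p-DO)@V,p[2]])
def F(): w=np.array(status.get_wrist_force()); return np.array([w@U,w@V,w[2]])
E
python3 - <<'E'
from h import *
cy=np.radians(-17.2); g=np.array([.536-.022*np.cos(cy),.241-.022*np.sin(cy),0])
up=[0,0,.14]
for o in(0,np.pi):
    print(o,[np.round(q,2) if (q:=env.inverse_kinematics(list(p+up),down(a+o))) is not None else None for p,a in((g,cy),(dk(-.11),DY),(dk(0),DY))])
o=min((0,np.pi),key=lambda o:max(9 if (q:=env.inverse_kinematics(list(p+up),down(a+o))) is None else abs(q[5]) for p,a in((g,cy),(dk(-.11),DY))))
env.gripper_open()
env.reach(list(g+up),down(cy+o))
env.move_straight(list(g+[0,0,.030]),speed=.12); print(F())
snap("side","g0.png"); im=snap("top")
env.close_gripper(40); print(o,status.get_width(),status.get_finger_force(),F())
env.move_straight(list(g+[0,0,.10]),speed=.12); print(F(),status.get_t(),status.get_tool_pos())
a=snap("side"); b=snap("top"); cv2.imwrite("pics/g1.png",cv2.cvtColor(np.hstack([cv2.resize(a[180:330,180:380],(400,300)),cv2.resize(b[120:270,80:280],(400,300))]),4))
E
```

```text
0 [array([ 0.39,  0.01,  1.46, -0.  ,  1.67,  2.26]), array([-0.41, -0.14,  1.6 , -0.  ,  1.68,  0.82]), array([-0.28,  0.1 ,  1.36, -0.  ,  1.67,  0.95])]
3.141592653589793 [array([ 0.39,  0.01,  1.46, -0.  ,  1.67, -0.88]), array([-0.41, -0.14,  1.6 , -0.  ,  1.68, -2.32]), array([-0.28,  0.1 ,  1.36, -0.  ,  1.67, -2.2 ])]
[-0.08581686 -0.27925711  0.48842683]
0 0.015604686838931238 39.98714625835419 [ 0.32945418  0.75660728 -0.35341226]
[ 0.06672313 -0.19978171 -2.66511016] 6.7333 [0.51457361 0.24729979 0.09905433]
```

View pics/g1.png

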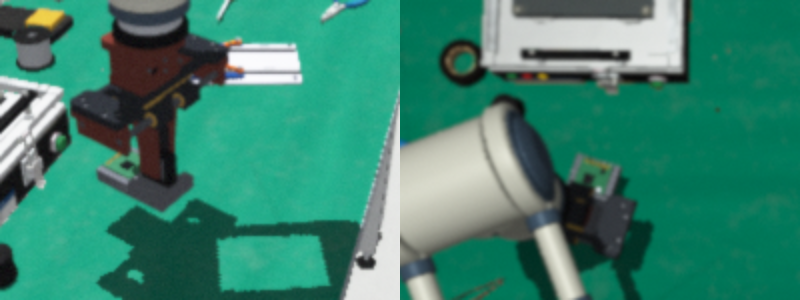

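The carrier is held level in the gripper, and the weight shows in the wrist force. Next: over the entry, then lower with force checks.

Run:
```python
from h import *
env.reach(list(dk(-.110,0,.10)),down(DY))
env.move_straight(list(dk(-.110,0,.048)),speed=.12); f0=F(); print(f0)
a=snap("side"); b=snap("top"); cv2.imwrite("pics/e1.png",cv2.cvtColor(np.hstack([cv2.resize(a[165:240,230:345],(400,261),interpolation=2),cv2.resize(b[140:260,240:400],(400,261),interpolation=2)]),4))
for z in np.arange(.046,.0335,-.001):
    env.move_straight(list(dk(-.110,0,z)),speed=.03); f=F()-f0
    if z<.043: print(round(z,4),f.round(1),indock(np.array(status.get_tool_pos())).round(4))
    if f[2]>3: break
print(status.get_t(), np.array(status.get_moment()).round(2))
```

```text
[ 0.61538088  1.05114417 -1.45346751]
0.042 [-0.7 -1.3 -1.4] [-1.10e-01  1.00e-04  4.19e-02]
0.041 [-0.6 -1.7 -1.8] [-0.1101  0.      0.0409]
0.04 [-1.6 -1.3 -1.7] [-0.11    0.      0.0399]
0.039 [-1.  -1.6 -0.9] [-0.1101  0.      0.0389]
0.038 [-0.8 -1.2 -0.4] [-0.1101  0.      0.0379]
0.037 [-0.8 -1.1 -0.5] [-0.11    0.      0.0369]
0.036 [-1.5 -1.8 -0.5] [-0.11  -0.     0.036]
0.035 [-3.1  1.3  7. ] [-0.1099 -0.      0.036 ]
12.075 [ 0.28  0.73 -0.05]
```

View pics/e1.png

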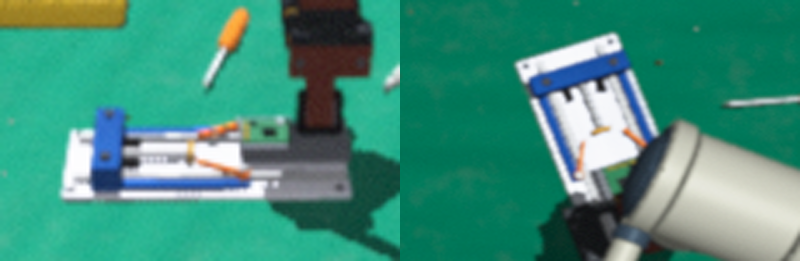

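It seated at the bed height (TCP z 0.036, while resting on the rails would read 0.043), nose aligned between the rails and short of the pawls. Now hold briefly, then push in by feel.

```bash
cat > push.py <<'E'
from h import *
import sys
x0,x1,st,cap=map(float,sys.argv[1:5]); y=float(sys.argv[5]) if len(sys.argv)>5 else 0
def avg():
    r=[]
    for _ in range(3): r.append(F()); env.pause(.015)
    return np.mean(r,0)
pk=0; x=x0
while x<x1-1e-6:
    x+=st; env.move_straight(list(dk(x,y,.0358)),speed=.03); f=avg(); p=-f[0]; pk=max(pk,p)
    print(round(x*1e3,1),f.round(1),indock(np.array(status.get_tool_pos()))[0].round(4),round(status.get_t(),2))
    if p>cap or (pk>7 and p<pk-1.5) or abs(f[1])>12 or abs(f[2])>20: print("stop"); break
E
python3 - <<'E'
from h import *
env.move_straight(list(dk(-.110,0,.0358)),speed=.03); env.pause(.3); print(F())
env.move_straight(list(dk(-.085,0,.0358)),speed=.05); env.pause(.1); print(F(),status.get_t())
E
python3 push.py -.085 -.055 .002 25
```

```text
[ 0.07549356 -0.15536269  2.22629661]
[-3.9298071  -0.04568083  4.63133683] 13.375
-83.0 [-6.5  0.7  6.7] -0.083 13.68
-81.0 [-7.5  0.5  5.9] -0.0812 13.97
-79.0 [-7.   0.1  6.1] -0.0792 14.28
-77.0 [-8.   0.2  6.3] -0.0773 14.57
-75.0 [-7.8  0.2  5.9] -0.0753 14.88
-73.0 [-8.1  0.4  6.3] -0.0733 15.18
-71.0 [-7.2  0.2  6.8] -0.0713 15.47
-69.0 [-7.4  0.1  6.2] -0.0694 15.78
-67.0 [-11.3   0.4   8.1] -0.0681 16.07
-65.0 [-11.6   0.7   9.2] -0.0662 16.38
-63.0 [-12.    0.8   8.9] -0.0642 16.68
-61.0 [-12.    0.9   9.2] -0.0623 16.98
-59.0 [-12.2   0.6   9. ] -0.0603 17.27
-57.0 [-11.7   0.6   9.7] -0.0583 17.57
-55.0 [-12.7   0.3   9.1] -0.0564 17.88
```

```bash
python3 push.py -.055 -.043 .002 27;  python3 push.py -.043 -.018 .001 25
```

```text
-53.0 [-12.7   1.    9.1] -0.0544 18.18
-51.0 [-12.9   0.9   9.4] -0.0525 18.48
-49.0 [-12.8   1.3   9.5] -0.0505 18.77
-47.0 [-13.1   0.8  10.1] -0.0485 19.07
-45.0 [-12.8   0.4   9.8] -0.0466 19.38
-43.0 [-13.5   0.7   9.5] -0.0446 19.68
-42.0 [-14.6   0.9  10.2] -0.0438 19.98
-41.0 [-13.6   1.4   9.9] -0.0428 20.27
-40.0 [-14.2   1.   10.4] -0.0418 20.57
-39.0 [-15.    0.6  10.6] -0.0409 20.88
-38.0 [-14.4   1.   10.1] -0.0398 21.18
-37.0 [-14.6   0.8  10.9] -0.0389 21.48
-36.0 [-14.5   0.7  10.7] -0.0379 21.77
-35.0 [-14.6   0.8  10.6] -0.0369 22.07
-34.0 [-14.9   0.7  10.9] -0.0359 22.38
-33.0 [-15.2   0.7  10.7] -0.0349 22.68
-32.0 [-14.9   1.5  10.8] -0.034 22.98
-31.0 [-15.3   0.8  10.5] -0.033 23.27
-30.0 [-15.5   0.9  10.3] -0.032 23.57
-29.0 [-15.1   1.3  10.6] -0.031 23.88
-28.0 [-15.1   1.1  11. ] -0.0301 24.18
-27.0 [-15.1   0.7  10.6] -0.0291 24.48
-26.0 [-15.3   1.2  11. ] -0.0281 24.77
-25.0 [-15.    1.1  10.9] -0.0271 25.07
-24.0 [-15.8   0.5  11.4] -0.0262 25.38
-23.0 [-16.2   1.9  11.3] -0.0251 25.68
-22.0 [-15.7   1.3  11.1] -0.0242 25.98
-21.0 [-15.1   1.3  10.8] -0.023 26.27
-20.0 [-14.3   1.   10.6] -0.0218 26.57
stop
```

The force is falling, which looks like the click. I'll continue gently to the first bumper rise.

```bash
python3 push.py -.020 -.017 .001 18
python3 - <<'E'
from h import *
a=snap("side"); cv2.imwrite("pics/p1.png",cv2.resize(cv2.cvtColor(a,4)[165:240,230:345],(690,450),interpolation=2))
E
```

```text
-19.0 [-15.6   1.4  11.2] -0.0211 26.88
-18.0 [-17.5   1.8  12. ] -0.0206 27.18
-17.0 [-19.8   1.6  13.6] -0.0201 27.48
stop
```

View pics/p1.png

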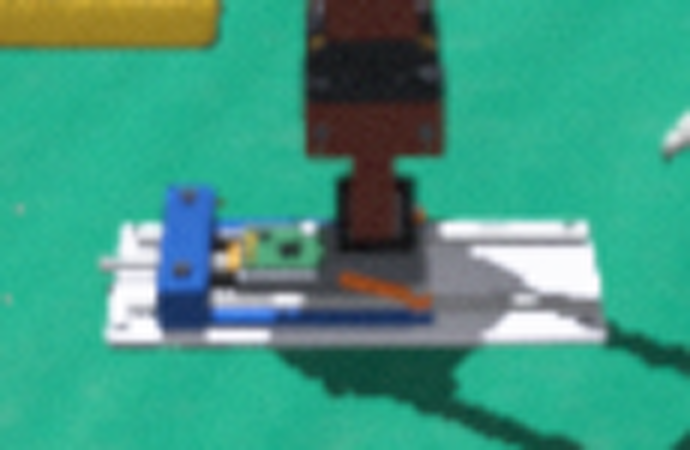

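The drop, then a rise of 4 N/mm, means it has clicked and touched the bumpers. The picture agrees: the pawl, at (385,290), lies into the carrier's side. I'll ease off, let go and retreat.

Run:
```python
from h import *
for x in(-.020,-.022,-.0235):
    env.move_straight(list(dk(x,0,.0362)),speed=.02); env.pause(.05); print(x,F().round(1))
env.gripper_open(); print(F().round(1))
env.move_straight(list(dk(-.0235,0,.15)),speed=.1)
env.reach(list(dk(-.10,-.20,.25)),down(DY)); env.pause(.2)
a=snap("side"); b=snap("top"); print(status.get_t(),F())
cv2.imwrite("pics/r1.png",cv2.cvtColor(np.hstack([cv2.resize(a[165:240,230:345],(400,261),interpolation=2),cv2.resize(b[140:260,240:400],(400,261),interpolation=2)]),4))
```

```text
-0.02 [-10.9   1.2   6.8]
-0.022 [-7.7 -0.7  3.7]
-0.0235 [-5.4 -2.1  3.6]
[-0.4  0.2 -0.6]
32.1917 [ 0.1195302  -0.41261395  0.03274823]
```

View pics/r1.png

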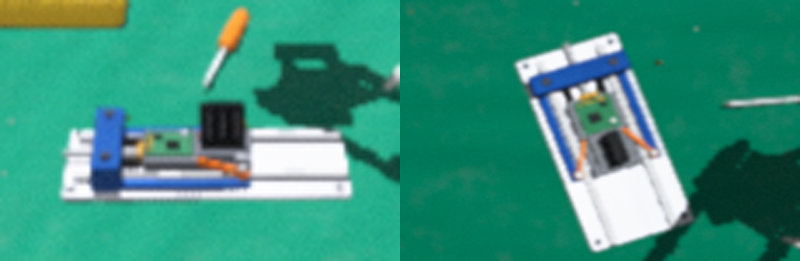

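The carrier stays in with both pawls, at (583,160) and (637,145), in its recesses, and the arm is clear of everything. I'm handing in.

```bash
python3 -c "
from plant import env; print(env.finish_job())"
```

```text
the job is handed in; nothing more can be done
None
```

I handed the job in at about 32 s: the carrier is latched behind both pawls with the gripper clear, push force peaked near 20 N and no bystander was touched; the judge's verdict was not shown.

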